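# Vent the cream filler and snap its spout cap on

## Robot

A 6-joint arm with a two-finger parallel gripper is mounted at the origin on the work surface. World frame = base frame: x ahead of the robot, y to its left, z up, the work surface at z = 0. Lengths are in m, angles in rad, forces in N, time in s.
With the tool pointing down it reaches from about 0.3 to 0.875 m from the base axis. Payload 6.4 kg.
Tool frame: the origin (TCP) lies midway between the tips of the shut fingers; the grasp point (between the pads) lies 19 mm behind it; z points along the fingers, y is the line along which they close (so a half turn about z gives the same grasp; the last joint's range is limited). The gripper opens to 85 mm and grips with 20 to 120 N. Pads are 22 mm wide; open, the fingers measure 114 mm over their backs; the gripper's body (76 mm by 85 mm) begins 54 mm behind the grasp point. The pads swing forward as they close: fully open they stand 13 mm farther back than shut.
Start: joints at [0.988, 0.181, 1.607, -0, 1.354, -0.206], TCP at [0.212, 0.535, 0.231] pointing down, gripper open.
Joint ranges: [-2.99, 2.99], [-0.89, 2.07], [0.3, 2.58], [-1.14, 4.28], [0, 2.63], [-3.12, 3.12]. Speed limits (rad/s): [2.57, 2.57, 3.01, 3.14, 3.14, 3.14].

## Interface

Orientations are given as a unit quaternion [w, x, y, z].
In Python, from bench import sensors, vision, ctrl gives the robot as it stands.
- The arm moves only by the tool carry_out, never from a script. Its argument "deltas" is text: rows parted by semicolons, each of 7 numbers parted by spaces: the shift along the tool's x, y, z in mm, then the turn, a rotation vector about the tool's x, y, z in rad, then the closure, from 0 (fully open) to 1 (shut). In form: tx ty tz ax ay az claw; .... A call has 1 to 12 rows; each row is the pose to reach, as a shift and turn from the pose commanded when the call began, along the tool's axes at that moment; what a row does not reach only later rows make up. A row lasts 1/8 s, in which the tool goes at most 62.5 mm and 10.7 degrees, less where a joint would pass 70% of its speed; a pose out of reach is approached as far as the arm can. A call with a gripper value outside its range is refused whole. The fingers move at their own pace and stop on an object; the grip force is fixed at half the most. Time passes only in rows, so rows that repeat a pose let the fingers close. It gives the time, the measured TCP pose, the force, the opening and the grip force at its end, in the units of the state.
- sensors.get_obs(): the state, without advancing time (a new reading comes with each control period).
- vision.camera(name): name is "scene" or "top" or "wrist"; returns the picture (480x640x3 uint8, blue, green, red); there is no depth.
- vision.camera_model(name): a dict with "K" (3x3 intrinsics, pixels), "k1" (the pictures are not rectified: a ray, as slopes to the right and down, at radius r is drawn at 1 + k1 r^2 times it, then the intrinsics apply), "extrinsics" (4x4, takes a point from world to camera coordinates); the wrist camera has in their place "hand_eye" (4x4, takes a point from camera to tool coordinates, whose origin is the TCP and whose axes are the flange's). Camera axes: x right, y down, z forward; pixel columns grow to the right and rows downward; lengths in m; the calibration is good to about 2 mm. A picture is of the moment at which its call begins: read the wrist's pose just before it. camera_model takes no time and is no camera call.
- ctrl.hand_in(): hands the job in; it is judged then, once.
The state is a dict: "time_s": time; "q": joint angles; "dq": joint speeds; "joint_efforts": joint torques, N m; "eef_pos": TCP position; "eef_rot": TCP orientation; "wrist_force": force on the tool from outside, world axes, zero at the start; "torque": the same for the moment, N m; "opening": opening from 0.0 (shut) to 1.0 (fully open); "grasp_force": force on a finger pad.
Only numpy, scipy, OpenCV 4.12 (cv2) and the standard library are available. Lean on these libraries where they do the work, as an engineer would, in place of code of your own. Each camera call takes 0.05 s, during which the arm holds its last target. There are 200 camera calls.

## Task

Close down the cream filler: first squeeze its trigger right in against the upright grip and let it spring back out, to let off the pressure. Then take the white spout cap by its knob, push it straight down over the filler's upright spout until it clicks, and keep pushing down so that the springy seal ring under it is squashed most of the way. Finish while still holding the cap pressed down like that, and leave the mould, the ramekin and the jar standing where they are.

Things in the scene. Friction and masses are not known exactly. Their poses are not given: they have to be found in the camera images.
- filler: Cream filler fixed to the counter: low aluminium body 110 (its x) by 270 (its y) by 50 mm high, origin under its centre on the counter, z up. An upright steel spout stands on its top at its y = +85 mm, an upright black pistol grip with a steel trigger at its y = -85 mm. Between them only a flat cover 11 mm high.
- spout_foot (a point): Point on the spout's axis on the filler's top face, 50 mm above the counter. The spout is 25 mm in diameter, 34 mm tall from here, tapering over its top 10 mm to 16 mm. Four sprung steel beads 17 mm above this point stick out to a circle 34 mm across; the cap's inner lip must be forced over them (about 8 to 12 N), then snaps down.
- grip_mid (a point): Middle of the upright black grip at squeezing height, 70 mm above the filler's top face (120 mm above the counter). The grip is fixed, 22 mm thick along the filler's y, 30 mm along its x; its top is 146 mm above the counter; a foot block 14 mm high surrounds its base.
- trigger_pad (a point): Point on the trigger's outer face, level with grip_mid; moves with it. Trigger: upright steel bar 8 mm thick, 18 wide, 80 long, on the filler's -y side of the grip, hinged at its foot 14 mm above the filler's top and 18.5 mm from the grip's middle, leaning outward at rest. Here grip and trigger are 52 mm thick together at rest, about 35 squeezed: only the trigger moves, the grip is rigid.
- trigger (a joint): Trigger angle in rad: 0 at rest (sprung out), 0.25 squeezed right in. A spring returns it; at trigger_pad it takes about 2 N to start and 8 N to be right in.
- seal (a joint): How far the black springy seal ring round the foot of the spout is pushed down, in m: 0 free, 0.005 fully squashed. The ring is 42 mm across and its free top is 8 mm above spout_foot; it takes 2 N to start and 12 N to squash it fully.
- cap: White plastic cap, loose, mouth down on the counter; origin at centre of underside, z up. 46 mm wide, 38 high to its flat shoulder, then a round knob 22 mm in diameter, 30 tall. Hollow below, 34 deep; lip at the mouth 3 mm high with a 30 mm hole. Its underside is 21 mm above spout_foot on meeting the beads, about 11 when clicked, 8 on meeting the seal ring, 3 with it fully squashed.
- mould: Bystander: steel cream-horn mould, a cone 38 mm across its foot and 95 mm tall, origin under its centre.
- ramekin: Bystander: white ceramic ramekin, 60 mm across and 40 mm tall, open, origin under its centre.
- jar: Bystander: amber glass jar with a steel lid, 52 mm across and 85 mm tall, origin under its centre.
Not all that is in view belongs to the job. What is shaped like the cap but purple, red or yellow is not meant.

How it is judged:
On the way, in this order (a step that is already met when the one before it is completed fails the run):
1. the trigger is squeezed in (value of joint trigger above 0.19 rad), for 0.1 s.
2. the trigger has been let go and has sprung back (value of joint trigger below 0.04 rad and contact force between the fingers and trigger below 0.2 N), for 0.1 s.
3. the cap has clicked over the beads of the spout (z of cap in the frame of spout_foot between 0 and 0.0115 m and horizontal distance between cap and spout_foot below 0.004 m and angle between cap's own z axis and vertical below 0.15 rad), for 0.1 s.
At the end, for the whole second after the job is handed in: Robot still pressing the cap: cap upright (0.12 rad), centred (4 mm) on the spout past its click, seal squashed at least 2.5 of 5 mm, fingers on the cap; trigger at rest (under 0.04 rad); mould, ramekin and jar upright within 20 mm of their starts (z of cap in the frame of spout_foot between 0 and 0.0065 m and horizontal distance between cap and spout_foot below 0.004 m and angle between cap's own z axis and vertical below 0.12 rad and value of joint seal above 0.0025 m and contact force between any of the fingers, the arm and cap above 3 N and value of joint trigger below 0.04 rad and distance of each of mould, ramekin, jar from where it was at the start of the episode below 0.02 m and angle between each of mould, ramekin, jar's own z axis and vertical below 0.2 rad); the arm keeps its last pose, push and grip.
It fails at once if the mould, ramekin or jar is moved by more than 30 mm or tipped (distance of any of mould, ramekin, jar from where it was at the start of the episode above 0.03 m or angle between any of mould, ramekin, jar's own z axis and vertical above 0.5 rad).
It also fails if it takes over 48 s, if anything falls off the work surface, if the arm or the gripper's body presses on something with over 40 N, if the wrist force passes 120 N, or if a joint passes its speed limit or range.

## Working session

There is one attempt and no reset: what is moved stays moved. The work goes in short steps, Python scripts to look and compute and a tool call to move; the robot and the scene stay as the last step left them, time stands still between calls to the robot, and variables do not carry over. Pictures are saved under pics/ and viewed, at most 10 in all, crops included, and the job is handed in when it is done.

Besides the shell and the picture viewer there is one more tool, called after "Request:" as name(argument=value, ...), one argument or row to a line, values as JSON. carry_out: Moves the arm, as the interface text tells. Its arguments: {"type":"object","properties":{"deltas":{"type":"string"}},"required":["deltas"]}

```bash
ls; mkdir -p pics; python3 - <<'E'
from bench import sensors, vision
import cv2,json
o=sensors.get_obs();print({k:o[k] for k in('time_s','eef_pos','eef_rot','opening','wrist_force')})
for n in("scene","top","wrist"):
    cv2.imwrite(f"pics/{n}0.png",vision.camera(n)); print(n,vision.camera_model(n))
E
```

```text
pics
{'time_s': 0.0, 'eef_pos': array([0.21124185, 0.53420597, 0.23040156]), 'eef_rot': array([-3.28976388e-04,  1.87288786e-01,  9.82304527e-01, -7.86717953e-04]), 'opening': 0.9971891099065, 'wrist_force': array([ 0.15657677, -1.07403463,  0.10293722])}
scene {'K': array([[453.77375525,   0.        , 316.66047351],
       [  0.        , 453.77375525, 248.16530927],
       [  0.        ,   0.        ,   1.        ]]), 'k1': -0.010747375614396435, 'extrinsics': array([[ 3.26381778e-01,  9.45237555e-01, -9.49043365e-04,
        -1.77418621e-01],
       [ 7.62183926e-01, -2.63768621e-01, -5.91186754e-01,
        -3.05791499e-01],
       [-5.59062249e-01,  1.92229238e-01, -8.06534142e-01,
         1.22007010e+00],
       [ 0.00000000e+00,  0.00000000e+00,  0.00000000e+00,
         1.00000000e+00]])}
top {'K': array([[448.30260973,   0.        , 323.50113155],
       [  0.        , 448.30260973, 245.90840633],
       [  0.        ,   0.        ,   1.        ]]), 'k1': -0.04099978577682824, 'extrinsics': array([[-0.02050142, -0.99974536,  0.00942898, -0.00518477],
       [-0.99348756,  0.01931403, -0.11229175,  0.50256674],
       [ 0.11208104, -0.01166971, -0.99363054,  0.82086385],
       [ 0.        ,  0.        ,  0.        ,  1.        ]])}
wrist {'K': array([[356.44139393,   0.        , 323.3197187 ],
       [  0.        , 356.44139393, 235.14332515],
       [  0.        ,   0.        ,   1.        ]]), 'k1': 0.010522983756680971, 'hand_eye': array([[-4.34124073e-04, -9.49945064e-01, -3.12416688e-01,
         8.06142729e-02],
       [ 9.99999193e-01, -3.93240623e-05, -1.26999625e-03,
        -2.02856691e-04],
       [ 1.19414118e-03, -3.12416987e-01,  9.49944314e-01,
        -1.42155222e-01],
       [ 0.00000000e+00,  0.00000000e+00,  0.00000000e+00,
         1.00000000e+00]])}
```

View pics/top0.png

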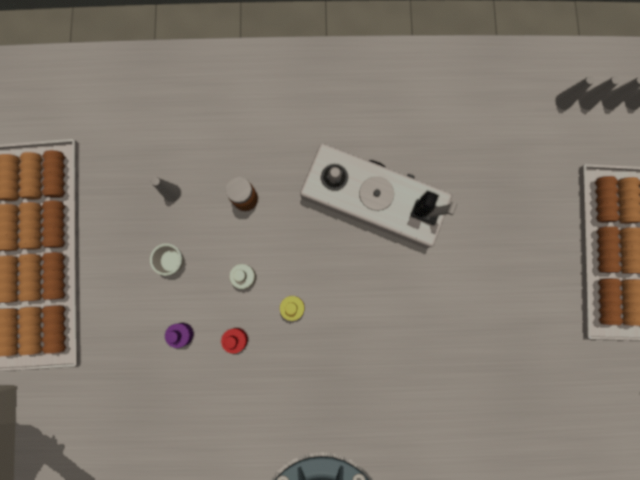

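View pics/scene0.png

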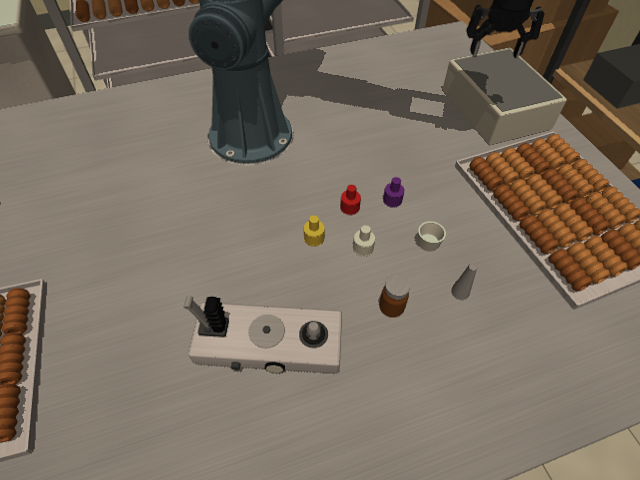

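Candidates in the top picture: white cap (242,277), purple (178,336), red (234,341), yellow (291,308) and the white ramekin (167,261). The description points to the white one at (242,277), so I'll check it in a close crop.

```bash
python3 - <<'E'
import cv2,numpy as np
t=cv2.imread('pics/top0.png')
a=cv2.resize(t[135:255,295:465],None,fx=4,fy=4,interpolation=cv2.INTER_CUBIC) #680x480
s=cv2.imread('pics/scene0.png')
b=cv2.resize(t[255:300,220:265],(118,118),interpolation=cv2.INTER_CUBIC)
c=cv2.resize(s[215:265,340:390],(118,118),interpolation=cv2.INTER_CUBIC)
o=np.zeros((600,800,3),np.uint8);o[:480,:680]=a
b=cv2.resize(b,(120,120));o[480:,0:120]=b;o[480:598,130:248]=c
d=cv2.resize(s[285:340,180:240],(120,110));o[480:590,260:380]=d
cv2.imwrite('pics/c1.png',o)
E
```

```text
(no output)
```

View pics/c1.png

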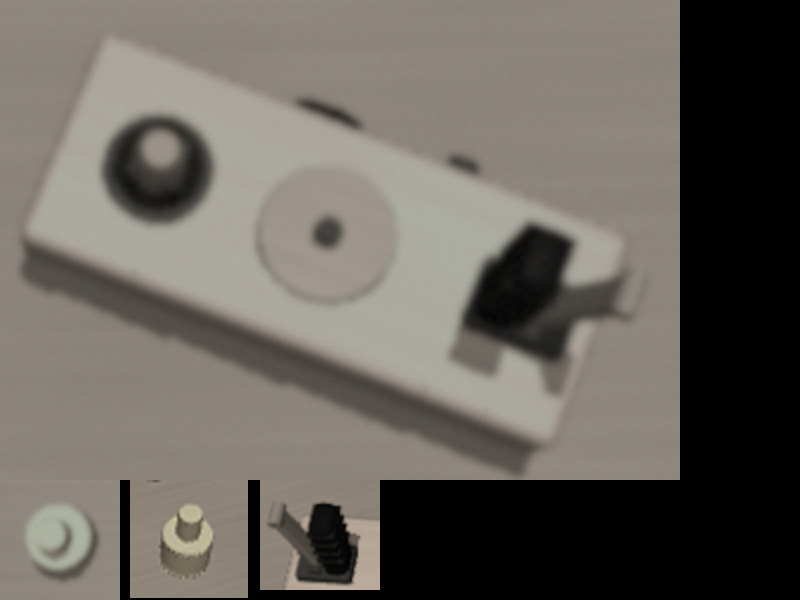

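The crop shows the plain white cap with its knob at (239,276). The filler's top corners are at crop (108,38), (625,240), (548,443) and (26,233), the spout tip at (160,148), and the trigger leans outward at (630,290).

```bash
cat > h.py <<'E'
import numpy as np, cv2
from scipy.spatial.transform import Rotation as R
from bench import sensors, vision, ctrl
def ext(n,o=None):
    m=vision.camera_model(n)
    if n!="wrist": return m,np.array(m["extrinsics"])
    o=o or sensors.get_obs(); T=np.eye(4); T[:3,:3]=rot(o); T[:3,3]=o["eef_pos"]
    return m,np.linalg.inv(T@m["hand_eye"])
def rot(o): q=o["eef_rot"]; return R.from_quat([q[1],q[2],q[3],q[0]]).as_matrix()
def dist(m): return np.array([m["k1"],0,0,0,0])
def pt(n,uv,z,o=None):
    m,E=ext(n,o); x=cv2.undistortPoints(np.array([[uv]],float),m["K"],dist(m))[0,0]
    d=E[:3,:3].T@np.r_[x,1]; c=-E[:3,:3].T@E[:3,3]; return c+d*(z-c[2])/d[2]
def px(n,P,o=None):
    m,E=ext(n,o); return cv2.projectPoints(np.atleast_2d(P).astype(float),cv2.Rodrigues(E[:3,:3])[0],E[:3,3],m["K"],dist(m))[0][:,0]
E
python3 - <<'E'
from h import *
np.set_printoptions(precision=4,suppress=True)
f=lambda u,v:(295+u/4-.375,135+v/4-.375)
C=[pt("top",f(*p),.05) for p in((108,38),(625,240),(548,443),(26,233))]
C=np.array(C);print(C); print([np.linalg.norm(C[i]-C[(i+1)%4]) for i in range(4)])
ctr=C.mean(0); y=(C[0]+C[3]-C[1]-C[2]);y/=np.linalg.norm(y);print("ctr",ctr,"y",y,np.arctan2(y[1],y[0]))
print("cover",pt("top",f(327,233),.061))
sf=ctr+.085*y; print("spoutfoot",sf,"tip seen",pt("top",f(160,148),.084),"ring",pt("top",f(157,168),.056))
g=ctr-.085*y;print("grip",g,"gtop",pt("top",f(552,240),.146))
cs=pt("scene",(314,327),.084);print("tip scene",cs)
print("cap top",pt("top",(238.7,276.4),.068),pt("top",(242.3,277.3),.038),"scene knob",pt("scene",(340+(190-130)/118*50,215+(512-480)/118*50),.068))
for n,p in(("jar",(242,187)),("mould",(156,181)),("ram",(167,260))):print(n,pt("top",p,{"jar":.085,"mould":.095,"ram":.04}[n]))
o=sensors.get_obs();print(rot(o))
E
```

```text
[[ 0.6944 -0.0154  0.05  ]
 [ 0.5924 -0.2567  0.05  ]
 [ 0.497  -0.2155  0.05  ]
 [ 0.6006  0.0248  0.05  ]]
[np.float64(0.261964057428379), np.float64(0.10388719846903807), np.float64(0.2616842706728453), np.float64(0.10208496837231883)]
ctr [ 0.5961 -0.1157  0.05  ] y [0.3926 0.9197 0.    ] 1.1673932763256232
cover [ 0.5955 -0.1147  0.061 ]
spoutfoot [ 0.6295 -0.0375  0.05  ] tip seen [ 0.6306 -0.0374  0.084 ] ring [ 0.629  -0.0369  0.056 ]
grip [ 0.5627 -0.1939  0.05  ] gtop [ 0.5712 -0.1968  0.146 ]
tip scene [ 0.6342 -0.0361  0.084 ]
cap top [0.4459 0.1382 0.068 ] [0.4455 0.1369 0.038 ] scene knob [0.449  0.1398 0.068 ]
jar [0.6052 0.1295 0.085 ]
mould [0.6168 0.2812 0.095 ]
ram [0.4803 0.2773 0.04  ]
[[-0.9298  0.368  -0.0008]
 [ 0.368   0.9298 -0.0011]
 [ 0.0003 -0.0013 -1.    ]]
```

The measurements agree with the given sizes to about 3 %, and tool y is already nearly along the filler's y. I'll move above the grip.

Request:
carry_out(
  deltas="-300 -280 0 0 0 0.026 0;-595 -554 0 0 0 0.026 0;-595 -554 0 0 0 0.026 0;-595 -554 0 0 0 0.026 0;-595 -554 0 0 0 0.026 0;-595 -554 0 0 0 0.026 0;-595 -554 0 0 0 0.026 0;-595 -554 0 0 0 0.026 0;-595 -554 0 0 0 0.026 0;-595 -554 0 0 0 0.026 0;-595 -554 0 0 0 0.026 0;-595 -554 0 0 0 0.026 0",
)

```text
time_s: 1.65
eef_pos: [0.5344, -0.1445, 0.2311]
eef_rot: [-0.0, 0.2, 0.98, 0.0]
wrist_force: [0.0, 0.9, 0.6]
opening: 1.0
grasp_force: 0.0
```

Request:
carry_out(
  deltas="0 0 0 0 0 0 0;0 0 0 0 0 0 0;0 0 0 0 0 0 0",
)

```text
time_s: 2.02
eef_pos: [0.5335, -0.1412, 0.2312]
eef_rot: [-0.0, 0.199, 0.98, 0.0]
wrist_force: [0.8, -0.1, 0.6]
opening: 0.999
grasp_force: 0.0
```

```bash
python3 - <<'E'
from h import *
o=sensors.get_obs();im=vision.camera("wrist");cv2.imwrite("pics/w1.png",im)
import json;json.dump([list(o["eef_pos"]),list(o["eef_rot"])],open("w1.json","w"))
print(o["time_s"],o["eef_pos"],rot(o),o["wrist_force"])
E
```

```text
2.025 [ 0.53347453 -0.14122983  0.23121397] [[-9.20497664e-01  3.90747894e-01 -3.67009039e-04]
 [ 3.90747732e-01  9.20497699e-01  4.43173508e-04]
 [ 5.11000091e-04  2.64532229e-04 -9.99999834e-01]] [ 0.82644459 -0.13147643  0.57257783]
```

View pics/w1.png

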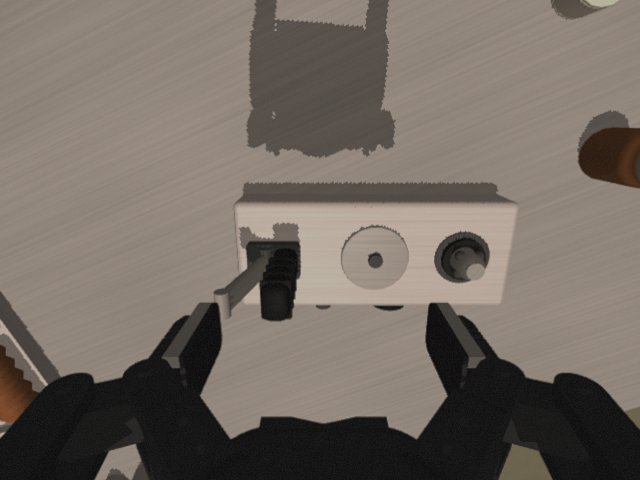

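The wrist picture shows the filler's long axis level in the image. The cover disc centre is at (375,257), the spout tip at (475,271), the grip top at (278,303), and the trigger tip at (221,300).

```bash
python3 - <<'E'
from h import *
import json
np.set_printoptions(precision=4,suppress=True)
p,q=json.load(open("w1.json"));o={"eef_pos":np.array(p),"eef_rot":np.array(q)}
im=cv2.imread("pics/w1.png")
cov=pt("wrist",(375,257),.061,o);tip=pt("wrist",(475,271),.084,o);g=pt("wrist",(278,303),.146,o)
C=np.array([pt("wrist",u,.05,o) for u in((236,202),(518,202),(503,304))])
print(C,"len",np.linalg.norm(C[0]-C[1]),np.linalg.norm(C[1]-C[2]),"ctr",(C[0]+C[2])/2)
y=C[1]-C[0];print("yaw",np.arctan2(y[1],y[0]));
print(cov,tip,g,"tip-g",np.linalg.norm((tip-g)[:2]),np.arctan2(*(tip-g)[[1,0]]))
for P in (cov,tip,g): print("tool frame off",rot(o).T@(P-o["eef_pos"])*1000)
E
```

```text
[[ 0.4955 -0.2136  0.05  ]
 [ 0.5975  0.0263  0.05  ]
 [ 0.696  -0.0126  0.05  ]] len 0.2606388459646095 0.10586644969858364 ctr [ 0.5957 -0.1131  0.05  ]
yaw 1.1688318328649288
[ 0.5925 -0.1141  0.061 ] [ 0.6295 -0.0373  0.084 ] [ 0.5623 -0.1893  0.146 ] tip-g 0.1661268036863621 1.154210399210762
tool frame off [-43.7846  47.9956 170.2043]
tool frame off [-47.8537 133.1045 147.2248]
tool frame off [-45.3067 -32.9868  85.1821]
```

Request:
carry_out(
  deltas="-46 -50 0 0 0 0 0;-46 -50 0 0 0 0 0;-46 -50 40 0 0 0 0;-46 -50 80 0 0 0 0;-46 -50 110 0 0 0 0;-46 -50 132 0 0 0 0;-46 -50 132 0 0 0 0;-46 -50 132 0 0 0 0",
)

```text
time_s: 3.08
eef_pos: [0.5573, -0.2062, 0.1006]
eef_rot: [0.001, 0.2, 0.98, -0.0]
wrist_force: [-0.1, 0.2, 0.6]
opening: 0.999
grasp_force: 0.0
```

```bash
python3 - <<'E'
from h import *
o=sensors.get_obs();cv2.imwrite("pics/w2.png",vision.camera("wrist"))
print(o["time_s"],o["eef_pos"],o["wrist_force"])
E
```

```text
3.075 [ 0.55726557 -0.20617172  0.10057075] [-0.11413553  0.16254212  0.58077964]
```

View pics/w2.png

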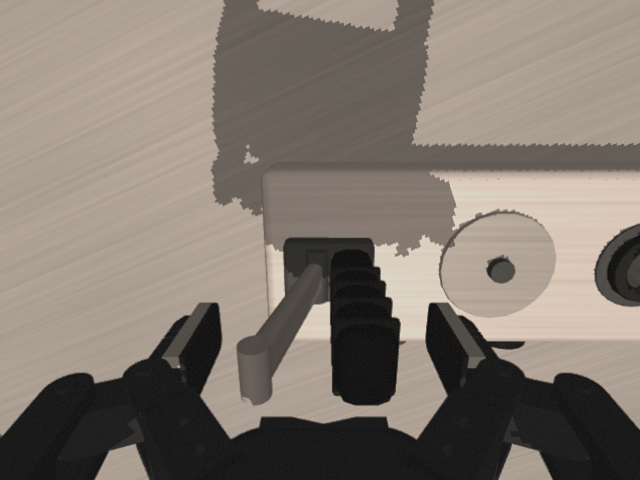

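The trigger (tip at (255,355)) and the grip (top at (366,360)) both stand between the open fingers. Now I'll squeeze.

Request:
carry_out(
  deltas="2 2 2 0 0 0 0.2;2 5 2 0 0 0 0.35;2 7 2 0 0 0 0.45;2 7 2 0 0 0 0.5;2 7 2 0 0 0 0.5;2 7 2 0 0 0 0.5",
)

```text
time_s: 3.88
eef_pos: [0.5579, -0.1998, 0.0977]
eef_rot: [0.0, 0.2, 0.98, -0.0]
wrist_force: [-1.4, -4.4, 2.4]
opening: 0.495
grasp_force: 0.6
```

Request:
carry_out(
  deltas="0 0 0 0 0 0 0.54;0 0 0 0 0 0 0.58;0 0 0 0 0 0 0.58;0 0 0 0 0 0 0.58",
)

```text
time_s: 4.38
eef_pos: [0.5582, -0.1981, 0.0975]
eef_rot: [0.0, 0.2, 0.98, 0.001]
wrist_force: [2.9, 4.2, 5.2]
opening: 0.425
grasp_force: 5.1
```

Request:
carry_out(
  deltas="0 1 0 0 0 0 0.63;0 1 0 0 0 0 0.65;0 1 0 0 0 0 0.65;0 1 0 0 0 0 0.65",
)

```text
time_s: 4.88
eef_pos: [0.5589, -0.1967, 0.0979]
eef_rot: [0.001, 0.2, 0.98, 0.001]
wrist_force: [3.2, 8.4, 8.0]
opening: 0.378
grasp_force: 57.9
```

It is squeezed solid at about 58 N. I'll release and back off the trigger, wait, then rise.

Request:
carry_out(
  deltas="0 0 0 0 0 0 0.4;0 -4 0 0 0 0 0.1;0 -9 0 0 0 0 0;0 -9 0 0 0 0 0;0 -9 0 0 0 0 0;0 -9 0 0 0 0 0;0 -9 0 0 0 0 0;0 -9 0 0 0 0 0",
)

```text
time_s: 5.88
eef_pos: [0.5544, -0.2066, 0.0973]
eef_rot: [0.0, 0.2, 0.98, -0.0]
wrist_force: [-0.2, 0.4, 0.2]
opening: 1.001
grasp_force: 0.0
```

Request:
carry_out(
  deltas="0 0 0 0 0 0 0;0 0 0 0 0 0 0;0 0 -50 0 0 0 0;0 0 -110 0 0 0 0;0 0 -140 0 0 0 0;0 0 -140 0 0 0 0;0 0 -140 0 0 0 0",
)

```text
time_s: 6.75
eef_pos: [0.5538, -0.2063, 0.2361]
eef_rot: [-0.001, 0.2, 0.98, 0.0]
wrist_force: [0.5, -0.7, -0.9]
opening: 0.998
grasp_force: 0.0
```

```bash
python3 - <<'E'
from h import *
np.set_printoptions(precision=4,suppress=True)
o=sensors.get_obs();im=vision.camera("wrist");cv2.imwrite("pics/w3.png",im)
cv2.imwrite("pics/w3c.png",cv2.resize(im[190:340,150:550],(800,300),interpolation=cv2.INTER_CUBIC))
import json;json.dump([list(o["eef_pos"]),list(o["eef_rot"])],open("w3.json","w"))
print(o["time_s"],o["eef_pos"],rot(o),o["wrist_force"])
E
```

```text
6.75 [ 0.5538 -0.2063  0.2361] [[-0.92    0.392  -0.0015]
 [ 0.392   0.92    0.0009]
 [ 0.0017  0.0003 -1.    ]] [ 0.4868 -0.6682 -0.8503]
```

View pics/w3c.png

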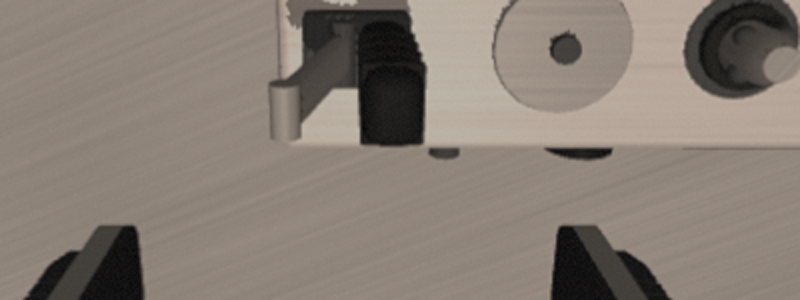

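The trigger has sprung back out, with its tip at crop (285,110). Now to above the white cap.

Request:
carry_out(
  deltas="234 275 0 0 0 0 0;234 275 0 0 0 0 0;234 275 0 0 0 0 0;234 275 0 0 0 0 0;234 275 0 0 0 0 0;234 275 0 0 0 0 0;234 275 0 0 0 0 0;234 275 0 0 0 0 0;234 275 0 0 0 0 0",
)

```text
time_s: 7.92
eef_pos: [0.4471, 0.1369, 0.2367]
eef_rot: [-0.0, 0.201, 0.98, -0.0]
wrist_force: [-0.2, 0.2, -0.3]
opening: 1.002
grasp_force: 0.0
```

```bash
python3 - <<'E'
from h import *
np.set_printoptions(precision=4,suppress=True)
o=sensors.get_obs();im=vision.camera("wrist");cv2.imwrite("pics/w4.png",im)
import json;json.dump([list(o["eef_pos"]),list(o["eef_rot"])],open("w4.json","w"))
print(o["time_s"],o["eef_pos"],o["wrist_force"])
E
```

```text
7.925 [0.4471 0.1369 0.2367] [-0.2251  0.2469 -0.2557]
```

View pics/w4.png

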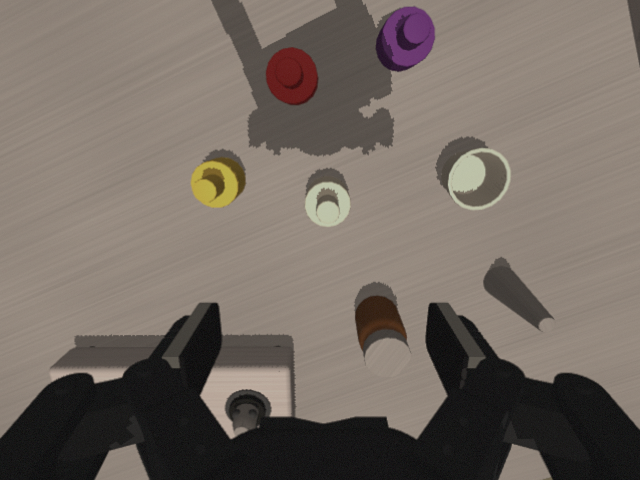

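The cap's knob top is at (327,210) and its shoulder centre at (327,204), with nothing near the finger paths.

```bash
python3 - <<'E'
from h import *
import json
np.set_printoptions(precision=4,suppress=True)
p,q=json.load(open("w4.json"));o={"eef_pos":np.array(p),"eef_rot":np.array(q)}
for uv,z in(((327,210),.068),((327,204),.038)):
    P=pt("wrist",uv,z,o);print(P,rot(o).T@(P-o["eef_pos"])*1000)
p,q=json.load(open("w3.json"));o={"eef_pos":np.array(p),"eef_rot":np.array(q)}
for uv,z in(((150+783/2,190+64/2),.084),((150+741/2,190+47/2),.056)):print("spout",pt("wrist",uv,z,o))
print("scene/top px of spout",px("scene",[.629,-.037,.084]),px("top",[.629,-.037,.084]))
E
```

```text
[0.4461 0.1401 0.068 ] [  2.1104   2.6829 168.6991]
[0.4476 0.1398 0.038 ] [  0.5743   2.9458 198.6976]
spout [ 0.6304 -0.0368  0.084 ]
spout [ 0.629  -0.0397  0.056 ]
scene/top px of spout [[312.5572 324.607 ]] [[334.4159 172.515 ]]
```

Request:
carry_out(
  deltas="1 2.5 50 0 0 0 0;1 2.5 110 0 0 0 0;1 2.5 155 0 0 0 0;1 2.5 185 0 0 0 0.2;1 2.5 195 0 0 0 0.4;1 2.5 197 0 0 0 0.5;1 2.5 197 0 0 0 0.6;1 2.5 197 0 0 0 0.7;1 2.5 197 0 0 0 0.9;1 2.5 197 0 0 0 0.9;1 2.5 197 0 0 0 0.9;1 2.5 197 0 0 0 0.9",
)

```text
time_s: 9.48
eef_pos: [0.4479, 0.1407, 0.0416]
eef_rot: [0.001, 0.2, 0.98, 0.0]
wrist_force: [-0.8, -0.3, 5.9]
opening: 0.24
grasp_force: 58.4
```

Request:
carry_out(
  deltas="0 0 -20 0 0 0 0.9;0 0 -60 0 0 0 0.9;0 0 -105 0 0 0 0.9;-40 -16 -118 0 0 0 0.9;-90 -35 -118 0 0 0 0.9;-140 -54 -118 0 0 0 0.9;-190 -74 -118 0 0 0 0.9;-225 -88 -118 0 0 0 0.9;-237 -92 -118 0 0 0 0.9;-237 -92 -118 0 0 0 0.9;-237 -92 -118 0 0 0 0.9;-237 -92 -118 0 0 0 0.9",
)

```text
time_s: 10.98
eef_pos: [0.6283, -0.0356, 0.1584]
eef_rot: [-0.0, 0.199, 0.98, 0.0]
wrist_force: [0.5, 0.7, -0.5]
opening: 0.238
grasp_force: 58.7
```

```bash
python3 - <<'E'
from h import *
np.set_printoptions(precision=4,suppress=True)
o=sensors.get_obs();im=vision.camera("wrist");s=vision.camera("scene");t=vision.camera("top")
for n,i in(("w5",im),("s5",s),("t5",t)):cv2.imwrite(f"pics/{n}.png",i)
import json;json.dump([list(o["eef_pos"]),list(o["eef_rot"])],open("w5.json","w"))
print(o["time_s"],o["eef_pos"],rot(o),o["wrist_force"],o["grasp_force"],o["opening"])
c=np.zeros((600,800,3),np.uint8)
c[:300,:400]=cv2.resize(im[:300,120:520],(400,300))
c[:400,400:]=cv2.resize(s[240:340,265:365],(400,400),interpolation=cv2.INTER_CUBIC)
c[300:600,:400]=cv2.resize(t[135:210,285:385],(400,300),interpolation=cv2.INTER_CUBIC)
cv2.imwrite("pics/c5.png",c)
E
```

```text
10.975 [ 0.6283 -0.0356  0.1584] [[-0.9205  0.3908 -0.0003]
 [ 0.3908  0.9205  0.0002]
 [ 0.0004  0.0001 -1.    ]] [ 0.4739  0.6994 -0.4511] 58.71425807476044 0.23827416389772843
```

View pics/c5.png

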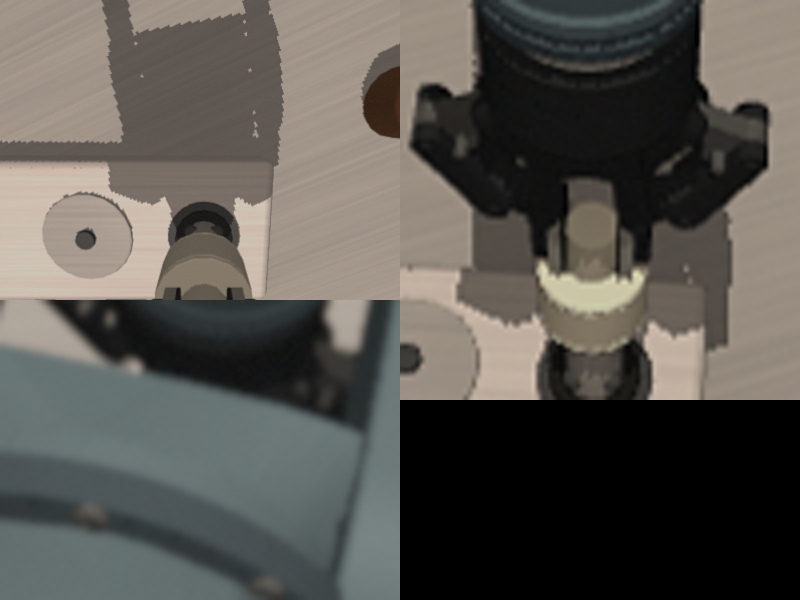

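The cap and the ring are lined up along the filler's y: in the wrist crop the ring is centred at about x=204 and the cap at about 204, and the scene shows 594 against 594. I'll check the other axis from the ring's and the cap's near edges (crop rows about 202 and 233).

```bash
python3 - <<'E'
from h import *
import json
np.set_printoptions(precision=2,suppress=True)
p,q=json.load(open("w5.json"));o={"eef_pos":np.array(p),"eef_rot":np.array(q)}
Rt=rot(o);a=np.linspace(0,2*np.pi,72)
def circ(n,ox,oy,z,d):
    P=np.array(p)+ox*Rt[:,0]+oy*Rt[:,1]
    P=np.c_[P[0]+d/2*np.cos(a),P[1]+d/2*np.sin(a),0*a+z]
    u=px(n,P,o);return np.r_[u.min(0),u.max(0)]
for ox in(-.004,-.002,0,.002,.004):
    print(ox,"ring",circ("wrist",ox,0,.058,.042),"capmouth",circ("wrist",ox,0,.1168,.046),"scene ring",circ("scene",ox,0,.058,.042),"mouth",circ("scene",ox,0,.1168,.046),"knobtop",circ("scene",ox,0,.1848,.022))
im=cv2.imread("pics/w5.png");print(im[196:240:1,324].mean(1).astype(int))
s=cv2.imread("pics/s5.png");print("scene col413 rows 320..",s[318:352,413].mean(1).astype(int)); print(s[335,395:435].mean(1).astype(int))
E
```

```text
-0.004 ring [294.93 213.3  353.18 268.35] capmouth [283.35 237.18 364.95 311.86] scene ring [301.4  322.07 324.83 343.53] mouth [299.23 305.28 326.49 329.71] knobtop [305.51 290.9  319.55 303.12]
-0.002 ring [294.86 210.53 353.25 265.85] capmouth [283.23 233.68 365.07 308.82] scene ring [301.5  321.08 324.9  342.48] mouth [299.34 304.25 326.56 328.61] knobtop [305.61 289.81 319.63 301.99]
0 ring [294.79 207.75 353.32 263.34] capmouth [283.1  230.16 365.2  305.77] scene ring [301.6  320.09 324.96 341.44] mouth [299.45 303.24 326.63 327.52] knobtop [305.72 288.73 319.72 300.87]
0.002 ring [294.72 204.95 353.4  260.82] capmouth [282.98 226.62 365.33 302.7 ] scene ring [301.69 319.11 325.03 340.39] mouth [299.56 302.22 326.69 326.43] knobtop [305.82 287.65 319.8  299.75]
0.004 ring [294.65 202.14 353.47 258.28] capmouth [282.85 223.05 365.46 299.61] scene ring [301.79 318.13 325.09 339.35] mouth [299.66 301.21 326.76 325.34] knobtop [305.93 286.57 319.88 298.63]
[110 110 112 111 106  83  47  42  44  44  45  42  45  39  26  20  27  23
  22  22  25  22  23  22  30  51  69  70  70  69  71  72  70  72  71  75
  91 109 101  90  89  90  90  90]
scene col413 rows 320.. [139 138 137 138 139 138 139 139 138 139 140 140 139 138 140 141 138 137
 139 138 137 139 139 138 138 137 138 140 139 137 137 140 142 139]
[140 141 140 139 139 138 138 138 138 139 141 141 141 142 140 139 138 137
 137 137 139 139 138 138 137 136 136 137 138 138 139 139 139 138 138 138
 138 137 138 138]
```

```bash
python3 - <<'E'
from h import *
import json
np.set_printoptions(precision=1,suppress=True)
p,q=json.load(open("w5.json"));o={"eef_pos":np.array(p),"eef_rot":np.array(q)}
Rt=rot(o);a=np.linspace(0,2*np.pi,72)
def circ(n,ox,z,d,oy=0):
    P=np.array(p)+ox*Rt[:,0]+oy*Rt[:,1]
    u=px(n,np.c_[P[0]+d/2*np.cos(a),P[1]+d/2*np.sin(a),0*a+z],o);return np.r_[u.min(0),u.max(0)]
for ox in(-.004,-.002,0,.002):
    print(ox,[circ("wrist",ox,z,.052) for z in(.050,.054)],[circ("scene",ox,z,.052) for z in(.050,.054)])
s=cv2.imread("pics/s5.png");print("scene rows 325..",s[325:360,313].mean(1).astype(int)); print("cols 290..",s[334,290:340].mean(1).astype(int))
w=cv2.imread("pics/w5.png");print("wrist cols, row232",w[228,275:370].mean(1).astype(int))
# initial scene + top pictures (unobstructed): dark disc blobs
for n,c in(("scene",(314,330)),("top",(334,177))):
    g=cv2.cvtColor(cv2.imread(f"pics/{n}0.png"),6); x0,y0=c[0]-22,c[1]-22
    m=(g[y0:y0+44,x0:x0+44]<75).astype(np.uint8)
    k,l,st,ce=cv2.connectedComponentsWithStats(m); i=1+st[1:,4].argmax(); print(n,st[i][:4]+[x0,y0,0,0])
P=lambda ox:np.array(p)+ox*Rt[:,0]
for ox in(-.004,-.002,0):
  print(ox,"pred scene",circ("scene",ox,.051,.052),"top",circ("top",ox,.051,.052))
E
```

```text
-0.004 [array([289. , 203.7, 359.1, 270.2]), array([288.5, 205. , 359.6, 272.3])] [array([298.8, 321.6, 327.5, 348.1]), array([298.7, 320.6, 327.6, 347.1])]
-0.002 [array([288.9, 201. , 359.2, 267.8]), array([288.4, 202.3, 359.7, 269.9])] [array([298.9, 320.6, 327.6, 347. ]), array([298.8, 319.6, 327.6, 346.1])]
0 [array([288.8, 198.3, 359.3, 265.3]), array([288.3, 199.5, 359.8, 267.4])] [array([299. , 319.7, 327.7, 346. ]), array([298.9, 318.7, 327.7, 345. ])]
0.002 [array([288.8, 195.5, 359.3, 262.9]), array([288.3, 196.7, 359.9, 265. ])] [array([299.1, 318.7, 327.7, 344.9]), array([299. , 317.7, 327.8, 344. ])]
scene rows 325.. [113 121 127 100  74  77  76  75  84  97  94  93  91  91  77  34  25  26
  20  38  61  57  80 145 181 177 177 176 176 175 176 176 177 175 175]
cols 290.. [177 178 177 179 179 178 179 180 187  90  56  63  31  27  27  24  54  60
  64  67  91  94  82  97  99  83  89  75  64  57  34  26  26  27  19  49
  58  52 160 175 175 174 173 173 173 173 173 174 167 153]
wrist cols, row232 [190 190 190 189 189 190 190 190 189 189 189 191 179 116  81  74  77  76
  77  75  72  42  25  24  27  28  27  26  25  29  29  38  42  41  40  42
  40  43  41  39  39  48  66  69  70  72  70  73  70  70  70  72  70  73
  69  63  45  38  41  39  40  41  42  42  39  39  32  27  24  27  26  26
  23  27  23  42  69  76  76  73  74  73  76 101 155 188 190 189 188 188
 190 188 188 189 189]
scene [300 322  28  26]
top [322 165  25  25]
-0.004 pred scene [298.7 321.4 327.6 347.8] top [320.1 162.4 347.7 189.3]
-0.002 pred scene [298.8 320.4 327.6 346.8] top [319.7 163.3 347.3 190.3]
0 pred scene [298.9 319.4 327.7 345.7] top [319.3 164.3 346.9 191.3]
```

The cap needs about −1.5 mm along tool x. I'll shift it and go down to just over the beads.

Request:
carry_out(
  deltas="-1.5 0 0 0 0 0 0.9;-1.5 0 15 0 0 0 0.9;-1.5 0 30 0 0 0 0.9;-1.5 0 38 0 0 0 0.9;-1.5 0 43 0 0 0 0.9;-1.5 0 43 0 0 0 0.9;-1.5 0 43 0 0 0 0.9",
)

```text
time_s: 12.0
eef_pos: [0.6307, -0.0375, 0.1158]
eef_rot: [0.0, 0.2, 0.98, -0.0]
wrist_force: [0.5, 0.1, 0.1]
opening: 0.239
grasp_force: 58.7
```

Request:
carry_out(
  deltas="0 0 3 0 0 0 0.9;0 0 5 0 0 0 0.9;0 0 7 0 0 0 0.9;0 0 9 0 0 0 0.9;0 0 11 0 0 0 0.9;0 0 13 0 0 0 0.9;0 0 13 0 0 0 0.9;0 0 13 0 0 0 0.9",
)

```text
time_s: 13.0
eef_pos: [0.63, -0.0374, 0.1018]
eef_rot: [-0.0, 0.2, 0.98, 0.0]
wrist_force: [-0.6, -0.3, -2.5]
opening: 0.239
grasp_force: 58.9
```

The force fell through zero at TCP 0.102, which is the expected click height. I'll press on into the seal.

Request:
carry_out(
  deltas="0 0 2 0 0 0 0.9;0 0 4 0 0 0 0.9;0 0 5 0 0 0 0.9;0 0 6 0 0 0 0.9;0 0 6 0 0 0 0.9;0 0 6 0 0 0 0.9",
)

```text
time_s: 13.75
eef_pos: [0.6307, -0.0376, 0.0972]
eef_rot: [0.0, 0.2, 0.98, -0.0]
wrist_force: [-2.4, 0.5, 5.8]
opening: 0.236
grasp_force: 59.4
```

Request:
carry_out(
  deltas="0 0 1 0 0 0 0.9;0 0 2 0 0 0 0.9;0 0 2.5 0 0 0 0.9;0 0 2.5 0 0 0 0.9;0 0 2.5 0 0 0 0.9;0 0 2.5 0 0 0 0.9",
)

```text
time_s: 14.5
eef_pos: [0.6308, -0.0376, 0.0953]
eef_rot: [0.001, 0.2, 0.98, -0.0]
wrist_force: [-3.8, 0.6, 10.5]
opening: 0.239
grasp_force: 59.7
```

```bash
python3 - <<'E'
from h import *
s=vision.camera("scene");w=vision.camera("wrist")
c=np.zeros((500,800,3),np.uint8)
c[:400,:400]=cv2.resize(s[270:370,265:365],(400,400),interpolation=cv2.INTER_CUBIC)
c[:300,400:]=w[60:360,120:520]
cv2.imwrite("pics/c6.png",c)
o=sensors.get_obs();print(o["eef_pos"],o["wrist_force"],o["time_s"])
E
```

```text
[ 0.63079252 -0.03760787  0.09530473] [-3.69241793  0.39351623  9.16837112] 14.6
```

View pics/c6.png

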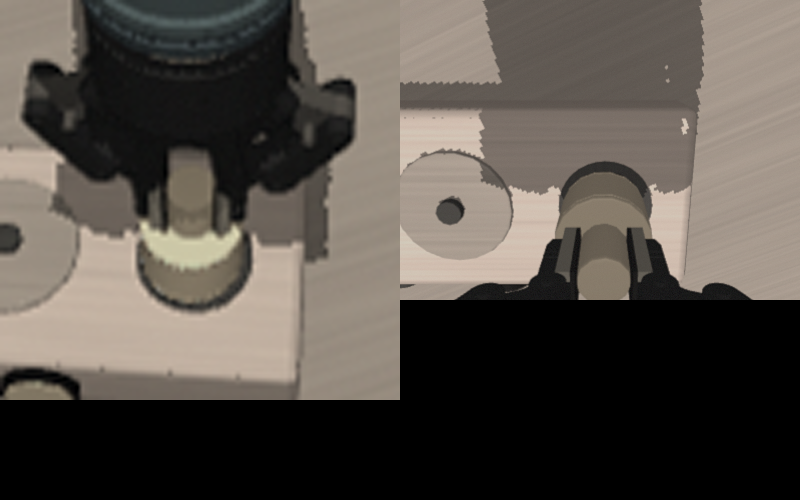

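The cap sits upright and centred down in the seat: scene crop (195,290), wrist crop (605,190). I'll add a small extra push and hand in.

Request:
carry_out(
  deltas="0 0 0.8 0 0 0 0.9;0 0 0.8 0 0 0 0.9;0 0 0.8 0 0 0 0.9",
)

```text
time_s: 14.98
eef_pos: [0.6308, -0.0376, 0.0947]
eef_rot: [0.001, 0.2, 0.98, -0.0]
wrist_force: [-3.8, -0.0, 10.6]
opening: 0.238
grasp_force: 59.9
```

```bash
python3 -c "
from bench import ctrl
print(ctrl.hand_in())"
```

```text
the job is handed in; nothing more can be done
None
```

The job is handed in with no verdict returned: the trigger was squeezed right in and sprang back, the white cap went down past its click height, and the arm is still pressing it with about 10.6 N (by that force and the height, about 4 of the seal's 5 mm), with the mould, ramekin and jar not touched.

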